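Open a chilled fish tray for service

TASK

Get the fish tray ready for service: turn the chill dial clockwise until its pointer stands at the double line on the scale, and let it go. Then take the cover by its lug and peel it off the tray it is stuck to: raise the lug corner first, by at least 5 cm, while the opposite corner still rests on the tray, and only then lift the rest clear, without dragging or lifting the tray. Finish still holding the cover in the gripper, roughly level and at least 10 cm above the counter, over the middle of the empty drip pan, not put down; leave the jars and the spatula alone.

Things in the scene. Friction and masses are not known exactly. Their poses are not given: they have to be found in the camera images.
- dial (a joint): Chill dial on top of the small aluminium control box: a black bar knob on an upright axis. The value is in rad, grows as it turns clockwise seen from above, range 0 to 2.3; it starts between 0.3 and 0.9. At the double line on the scale it reads 1.70 (0.1 either way is good). It stays where it is left; it takes about 0.04 N m to turn.
- dial_grip (a point): On the dial's axis at grip height, 73 mm above the counter, 10 mm below the bar's top. The bar is 42 mm long, 14 mm thick, 51 to 83 mm above the counter. The point turns with it: x along the bar (pinch along y), white pointer line on the -x end. Below: a disc of radius 21 mm and the fixed box, 74 x 74 mm, 44 mm tall.
- cover_lug (a point): Centre of the lug, an upright fin on the (+x, -y) corner of the white plastic cover, 36 mm long, 12 mm thick, 34 mm tall; the sheet's upper face is 17 mm below. The point has the cover's axes. The fin runs along the diagonal, -0.921 rad from x; pinch it across its thickness, along +0.650 rad. It is (54.5, -74.5, 19) mm from cover_mid.
- cover_mid (a point): Centre of the cover's sheet, 158 (x) x 208 (y) x 4 mm, z up; a 128 x 178 x 8 mm panel below sits in the tray. About 0.12 kg. It sticks: rubber seals near its four corners, 45 mm in x, 89 mm in y from here, each drag on the panel with 1 to 3 N until that corner is 8 mm up, then let go for good.
- cover_far (a point): Corner of the cover opposite to the lug, on the sheet's underside above the tray's rim, at (-72, 97, -2) mm from cover_mid in the cover's axes.
- tray: Steel tray of frozen fish steaks, 150 x 200 mm, 42 mm tall, loose on the counter, about 0.95 kg, under the cover and in line with it. Origin: centre of its underside.
- tray_rim (a point): Middle of the tray's mouth, at the height of its rim, 42 mm above its underside; the tray's axes.
- pan_mid (a point): Middle of the empty steel drip pan, at the height of its rim, 22 mm above the counter. The pan, 190 x 240 mm, is fixed. Its place and the tray's, left and right of the control box, are swapped at random.
- jar1: Bystander: amber glass jar with yellow cap, 76 mm across, 96 mm tall; origin at its underside. Leave it alone.
- jar2: Bystander: a second jar like it.
- spatula: Bystander: spatula lying on the counter near the robot, on its right. Leave it alone.
Mind the look-alikes: they are no part of the job. Of the things like the part that bears dial, leave any that is purple; of the rest the smaller one is meant. Leave any purple look-alike of the tray alone.

How it is judged:
On the way, in this order (a step that is already met when the one before it is completed fails the run):
1. the dial stands at the double line and is let go (value of joint dial between 1.58 and 1.82 rad and contact force between the fingers and dial below 0.2 N), for 0.2 s.
2. the lug corner is raised while the opposite corner still rests on the tray and the tray stays down (z of cover_lug in the frame of tray above 0.1 m and z of cover_far in the frame of tray below 0.056 m and distance between cover_far and tray_rim below 0.145 m and height (world z) of tray below 0.008 m), for 0.1 s.
At the end, for the whole second after the job is handed in: The dial reads 1.58 to 1.82; the cover is held still in the fingers, its middle over 90 mm and its far corner over 50 mm above the counter, within 60 mm of the pan's middle seen from above, within 0.45 rad of level, touching neither pan nor tray; the tray is flat on the counter (value of joint dial between 1.58 and 1.82 rad and height (world z) of cover_mid above 0.09 m and height (world z) of cover_far above 0.05 m and horizontal distance between cover_mid and pan_mid below 0.06 m and angle between cover_mid's own z axis and vertical below 0.45 rad and contact force between the fingers and cover above 1 N and contact force between cover and tray below 0.1 N and contact force between cover and pan below 0.1 N and linear speed of cover below 0.03 m/s and height (world z) of tray below 0.008 m and angle between tray's own z axis and vertical below 0.05 rad); the arm keeps its last pose, push and grip.
It fails at once if the tray is dragged over 5 cm, or lifted (distance of tray from where it was at the start of the episode above 0.05 m or height (world z) of tray above 0.03 m or angle between tray's own z axis and vertical above 0.2 rad).
It fails at once if a bystander is disturbed (distance of any of jar1, jar2, spatula from where it was at the start of the episode above 0.03 m).
It also fails if it takes over 61 s, if anything falls off the work surface, if the arm or the gripper's body presses on something with over 40 N, if the wrist force passes 120 N, or if a joint passes its speed limit or range.

ROBOT

A 6-joint arm with a two-finger parallel gripper is mounted at the origin on the work surface. World frame = base frame: x ahead of the robot, y to its left, z up, the work surface at z = 0. Lengths are in m, angles in rad, forces in N, time in s.
With the tool pointing down it reaches from about 0.3 to 0.875 m from the base axis. Payload 6.4 kg.
Tool frame: the origin (TCP) lies at the very end of the fingers, on their centre line; the grasp point (between the pads) lies tcp_to_grasp behind it (tcp_to_grasp is the distance from the TCP to the grasp point, in m); z points along the fingers, y is the direction in which the jaws open and shut (so a half turn about z gives the same grasp; the last joint's range is limited). The gripper opens to 85 mm and grips with 20 to 120 N. Pads are 22 mm wide; open, the fingers measure 114 mm over their backs; the gripper's body (76 mm by 85 mm) begins 54 mm behind the grasp point. The pads swing forward as they close: fully open they stand 13 mm farther back than shut.
Start: joints at [1.111, 0.181, 1.607, -0, 1.354, -0.206], TCP at [0.144, 0.557, 0.231] pointing down, gripper open.
Joint ranges: [-2.99, 2.99], [-0.89, 2.07], [0.3, 2.58], [-1.14, 4.28], [0, 2.63], [-3.12, 3.12]. Speed limits (rad/s): [2.57, 2.57, 3.01, 3.14, 3.14, 3.14].

INTERFACE

Orientations are given as a unit quaternion [w, x, y, z].
In Python, from bench import get_obs, camera, hand_in, tcp_to_grasp gives the robot as it stands.
- The arm moves only by the shell command python3 -m inch 'ROWS' [OPENING]. ROWS is JSON, a list of rows, each an object with "delta_pos": the shift along the tool's x, y, z in cm, a list of three; "rotation": the turn, a rotation vector about the tool's x, y, z in rad, a list of three. In form: [{"delta_pos": [x, y, z], "rotation": [rx, ry, rz]}, ...]. A call has 1 to 10 rows; each row shifts and turns the commanded pose from where the row before left it, along the tool's axes as they then stand; what a row does not reach is not made up. A row lasts 1/10 s, in which the tool goes at most 50 mm and 8.59 degrees, less where a joint would pass 70% of its speed; a pose out of reach is approached as far as the arm can. A call is refused whole if a number of a shift passes 5 or a number of a turn 0.15, either way. A call with a gripper value outside its range is refused whole. OPENING is the finger opening in cm, from 0 to 8.54, set as the call begins (- or left out, the last holds). The fingers move at their own pace and stop on an object; the grip force is fixed at half the most. Time passes only in rows, so rows that do not move let the fingers close. It gives the time, the measured TCP pose, the force and the opening at its end, in the units of the state.
- get_obs(): the state, without advancing time (a new reading comes with each control period).
- camera(name): name is "scene" or "top" or "wrist"; returns a dict with "color" (400x640x3 uint8, red, green, blue), "vfov" (degrees; the focal length in pixels is half the picture's height over the tangent of half this angle, whatever the lens; pixels are square), "cx", "cy" (the principal point, pixels), "k1" (the pictures are not rectified: a ray, as slopes to the right and down, at radius r is drawn at 1 + k1 r^2 times it, then the intrinsics apply), "eye" and "orientation" of the camera in the world; the wrist camera has in their place "T_tool_cam" (4x4, takes a point from camera to tool coordinates, whose origin is the TCP and whose axes are the flange's). Camera axes: x right, y down, z forward; pixel columns grow to the right and rows downward; lengths in m; the calibration is good to about 2 mm. A picture is of the moment at which its call begins: read the wrist's pose just before it. There is no depth.
- hand_in(): hands the job in, once; it reports no verdict.
The state is a dict: "time_s": time; "q": joint angles; "dq": joint speeds; "joint_efforts": joint torques, N m; "eef_pos": TCP position; "eef_rot": TCP orientation; "wrist_force": force on the tool from outside, world axes, zero at the start; "torque": the same for the moment, N m; "opening": opening from 0.0 (shut) to 1.0 (fully open).
Only numpy, scipy, OpenCV 4.12 (cv2) and the standard library are available. Lean on these libraries where they do the work, as an engineer would, in place of code of your own. Each camera call takes 0.05 s, during which the arm holds its last target.

## Working session

There is one attempt and no reset: what is moved stays moved. The work goes in short steps, Python scripts to look and compute and a shell command to move; the robot and the scene stay as the last step left them, time stands still between calls to the robot, and variables do not carry over. Pictures are saved under pics/ and viewed, and the job is handed in when it is done.

```bash
ls -la; mkdir -p pics; python3 - <<'E'
from bench import get_obs, camera, tcp_to_grasp
import cv2
o=get_obs(); print(o, tcp_to_grasp)
for n in ("scene","top","wrist"):
    c=camera(n); cv2.imwrite(f"pics/{n}0.png",c["color"][:,:,::-1])
    print(n,{k:v for k,v in c.items() if k!="color"})
E
```

```text
total 12
drwxr-xr-x  3 agent agent 4096 Dec  6 17:17 .
drwxr-xr-x 23 root  root  4096 Dec  6 17:17 ..
drwxr-xr-x  2 agent agent 4096 Dec  6 17:17 pics
{'time_s': 0.0, 'q': array([ 1.11070429e+00,  1.81541467e-01,  1.60800909e+00,  2.39525896e-05,
        1.35381628e+00, -2.06279371e-01]), 'dq': array([-1.78455295e-03, -3.83269000e-05,  4.64709865e-04,  3.35496077e-04,
        8.04993438e-04,  8.15528755e-04]), 'joint_efforts': array([-8.19987181e-04, -4.44901586e+01, -3.51314092e+01, -4.80804629e-04,
        9.36078111e-03,  4.06243521e-05]), 'eef_pos': array([0.14409201, 0.55607786, 0.2303834 ]), 'eef_rot': array([-3.01177253e-04,  1.26568485e-01,  9.91957475e-01, -8.34479639e-04]), 'wrist_force': array([ 0.08280397, -0.54879895, -0.39693358]), 'torque': array([-0.02763553, -0.03671784, -0.02461763]), 'opening': 1.0022904663750436} 0.0187
scene {'vfov': 54.11938434273079, 'cx': 321.82341005931943, 'cy': 202.1031367906604, 'k1': -0.03421330240724705, 'eye': array([ 0.88178097, -0.40232587,  0.92642663]), 'orientation': array([-0.26674012,  0.8908163 ,  0.35217791, -0.10614499])}
top {'vfov': 48.72866667415782, 'cx': 317.4940223862225, 'cy': 196.58106234167587, 'k1': -0.11854524008008381, 'eye': array([0.30752242, 0.00343093, 1.40027822]), 'orientation': array([-0.05132686,  0.71419934, -0.69644405,  0.04743995])}
wrist {'vfov': 58.26218900481397, 'cx': 319.6891138019375, 'cy': 196.49654810368034, 'k1': 0.027743384324086174, 'T_tool_cam': array([[-1.08813594e-03, -9.59992154e-01, -2.80024784e-01,
         7.01252880e-02],
       [ 9.99999406e-01, -1.06049837e-03, -2.50210656e-04,
        -1.26601873e-04],
       [-5.67655611e-05, -2.80024890e-01,  9.59992738e-01,
        -1.41695402e-01],
       [ 0.00000000e+00,  0.00000000e+00,  0.00000000e+00,
         1.00000000e+00]])}
```

View pics/top0.png

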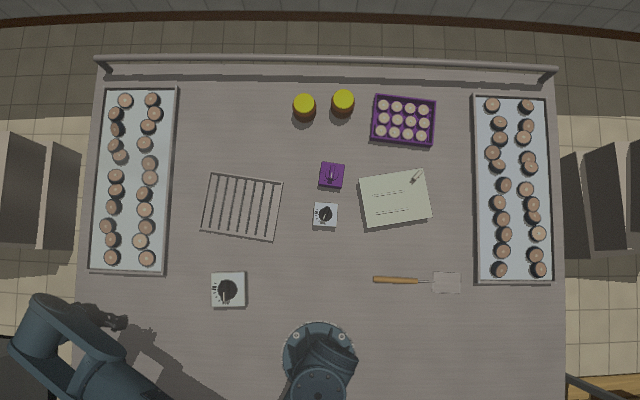

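View pics/scene0.png

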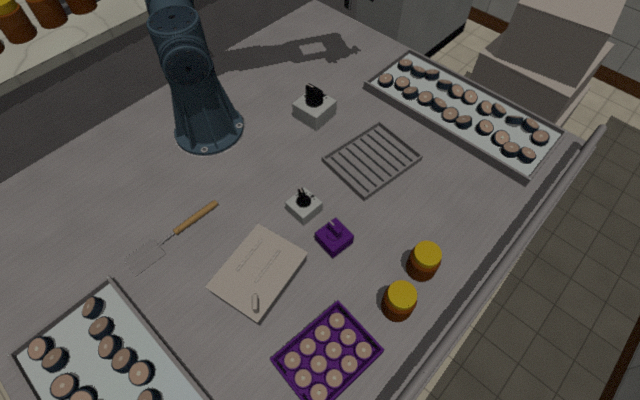

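View pics/wrist0.png

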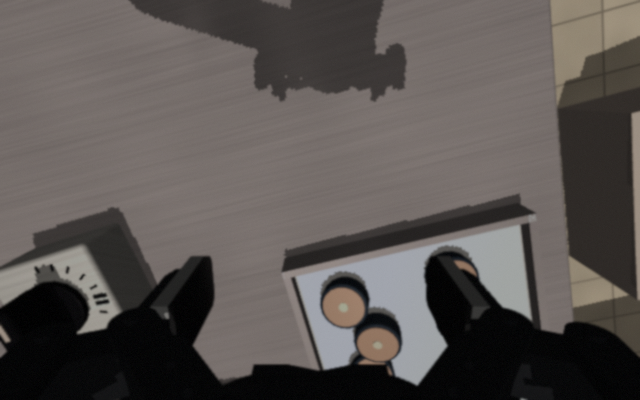

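The intended dial is the smaller aluminium box at top-view pixel (325,214). The pan is at (242,207), the covered tray at (395,199) and the lug near (416,177). Next I'll build the ray helpers and zoom in.

```bash
cat > h.py <<'E'
import numpy as np, cv2
from scipy.spatial.transform import Rotation as R
from bench import get_obs, camera, tcp_to_grasp
def quat(q): return R.from_quat([q[1],q[2],q[3],q[0]])
def tool():
    o=get_obs(); return quat(o["eef_rot"]).as_matrix(), np.array(o["eef_pos"]), o
def snap(name):
    Rt,p,o=tool(); c=camera(name)
    f=200/np.tan(np.radians(c["vfov"])/2)
    K=np.array([[f,0,c["cx"]],[0,f,c["cy"]],[0,0,1]]); D=np.array([c["k1"],0,0,0.])
    if name=="wrist":
        T=c["T_tool_cam"]; Rc=Rt@T[:3,:3]; e=Rt@T[:3,3]+p
    else: Rc=quat(c["orientation"]).as_matrix(); e=c["eye"]
    return dict(im=c["color"][:,:,::-1].copy(),K=K,D=D,R=Rc,e=np.array(e))
def ray(c,px):
    u=cv2.undistortPoints(np.array(px,float).reshape(-1,1,2),c["K"],c["D"]).reshape(-1,2)
    d=np.c_[u,np.ones(len(u))]@c["R"].T
    return d
def onz(c,px,z):
    d=ray(c,px); t=(z-c["e"][2])/d[:,2]; return c["e"]+d*t[:,None]
def proj(c,P):
    P=np.array(P,float).reshape(-1,3); rv=cv2.Rodrigues(c["R"].T)[0]; tv=-c["R"].T@c["e"]
    return cv2.projectPoints(P,rv,tv,c["K"],c["D"])[0].reshape(-1,2)
def crop(c,x0,y0,x1,y1,s,fn):
    cv2.imwrite(fn,cv2.resize(c["im"][y0:y1,x0:x1],None,fx=s,fy=s,interpolation=cv2.INTER_CUBIC))
E
python3 - <<'E'
from h import *
c=snap("top"); s=snap("scene")
a=cv2.resize(c["im"][155:245,300:440],None,fx=5.6,fy=5.6,interpolation=cv2.INTER_CUBIC)
cv2.imwrite("pics/topcrop.png",a)
crop(s,200,170,360,330,3.7,"pics/scenecrop.png")
print(onz(c,[[325,214],[242,207],[395,199],[416,177],[228,290],[332,175]],0.04).round(3))
# white cover contour
hsv=cv2.cvtColor(c["im"],cv2.COLOR_BGR2HSV)
print(hsv[199,380],hsv[190,375],hsv[207,340],hsv[260,300])
E
```

```text
[[ 0.445 -0.011  0.04 ]
 [ 0.46   0.248  0.04 ]
 [ 0.497 -0.228  0.04 ]
 [ 0.569 -0.295  0.04 ]
 [ 0.204  0.279  0.04 ]
 [ 0.568 -0.03   0.04 ]]
[ 39  22 162] [ 38  25 162] [ 18  25 132] [ 14  22 130]
```

View pics/topcrop.png

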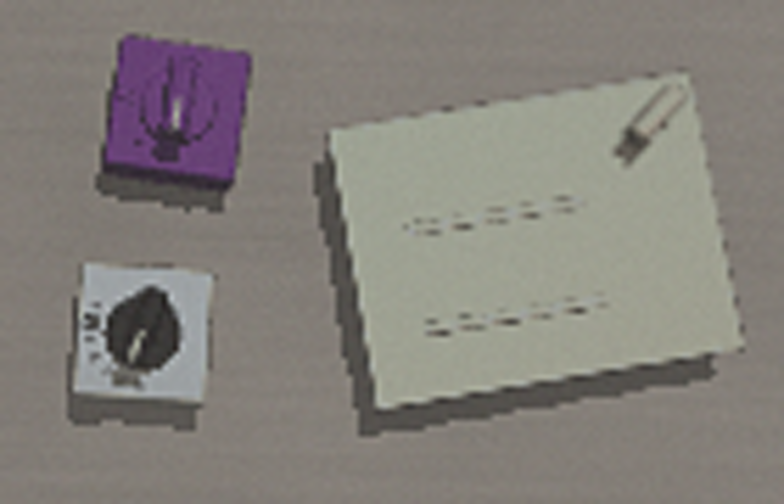

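View pics/scenecrop.png

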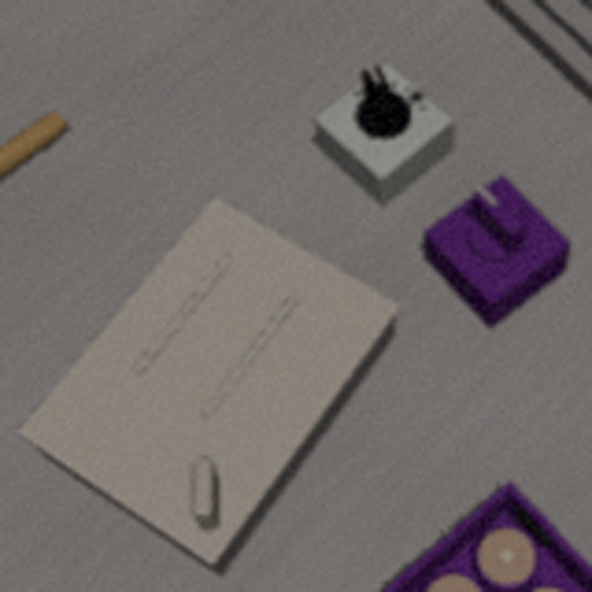

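```bash
python3 -m inch '[{"delta_pos":[-2.8,-3.6,-0.3],"rotation":[0,0,0]},{"delta_pos":[-2.8,-3.6,-0.3],"rotation":[0,0,0]},{"delta_pos":[-2.8,-3.6,-0.3],"rotation":[0,0,0]},{"delta_pos":[-2.8,-3.6,-0.3],"rotation":[0,0,0]},{"delta_pos":[-2.8,-3.6,-0.3],"rotation":[0,0,0]},{"delta_pos":[-2.8,-3.6,-0.3],"rotation":[0,0,0]},{"delta_pos":[-2.8,-3.6,-0.3],"rotation":[0,0,0]}]'
python3 -m inch '[{"delta_pos":[-2.8,-3.6,-0.3],"rotation":[0,0,0]},{"delta_pos":[-2.8,-3.6,-0.3],"rotation":[0,0,0]},{"delta_pos":[-2.8,-3.6,-0.3],"rotation":[0,0,0]},{"delta_pos":[-2.8,-3.6,-0.3],"rotation":[0,0,0]},{"delta_pos":[-2.8,-3.6,-0.3],"rotation":[0,0,0]},{"delta_pos":[-2.8,-3.6,-0.3],"rotation":[0,0,0]},{"delta_pos":[-2.8,-3.6,-0.3],"rotation":[0,0,0]},{"delta_pos":[0,0,0],"rotation":[0,0,0]},{"delta_pos":[0,0,0],"rotation":[0,0,0]}]'
python3 - <<'E'
from h import *
c=snap("wrist"); cv2.imwrite("pics/w1.png",c["im"])
import pickle; pickle.dump(c,open("w1.pkl","wb"))
t=snap("top"); pickle.dump(t,open("t1.pkl","wb")); cv2.imwrite("pics/t1.png",t["im"])
print(get_obs())
E
```

```text
time_s: 0.95
eef_pos: [0.271, 0.2619, 0.2525]
eef_rot: [0.0, 0.126, 0.992, 0.0]
wrist_force: [1.3, 0.3, -0.8]
opening: 1.002
time_s: 1.85
eef_pos: [0.3971, -0.0303, 0.273]
eef_rot: [-0.0, 0.128, 0.992, 0.0]
wrist_force: [0.8, -0.3, 0.0]
opening: 0.997
{'time_s': 1.95, 'q': array([-3.73430903e-01, -2.80897682e-01,  1.96386922e+00,  3.27999202e-04,
        1.45952582e+00, -1.69103408e+00]), 'dq': array([ 0.01815978, -0.0098784 ,  0.00430835, -0.00129435, -0.00322172,
       -0.00179284]), 'joint_efforts': array([-8.37952215e-01, -2.17050129e+01, -3.67787540e+01, -4.26233083e-02,
       -3.45831981e-02,  4.16773873e-04]), 'eef_pos': array([ 0.39675838, -0.02882485,  0.27296995]), 'eef_rot': array([-3.98821339e-04,  1.26276815e-01,  9.91994927e-01,  2.68563289e-04]), 'wrist_force': array([-0.25758181,  0.74180842, -0.94160471]), 'torque': array([ 0.04365858, -0.01218315,  0.00455778]), 'opening': 1.0025876537328717}
```

View pics/w1.png

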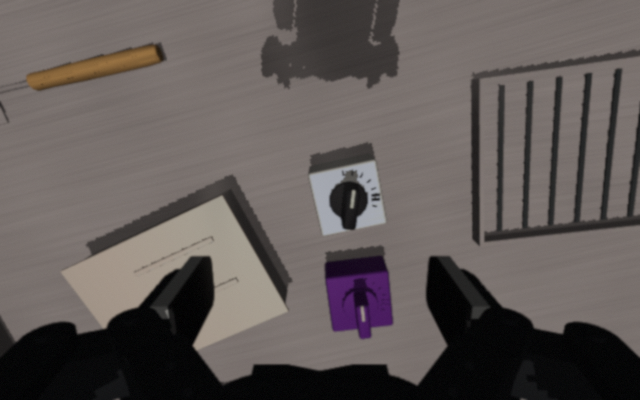

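```bash
python3 - <<'E'
from h import *
import pickle
c=pickle.load(open("w1.pkl","rb")); crop(c,300,140,400,240,6,"pics/w1crop.png")
hsv=cv2.cvtColor(c["im"],cv2.COLOR_BGR2HSV); m=((hsv[...,1]<30)&(hsv[...,2]>140)).astype(np.uint8)
roi=np.zeros_like(m); roi[140:245,300:400]=m[140:245,300:400]
cs=max(cv2.findContours(roi,cv2.RETR_EXTERNAL,cv2.CHAIN_APPROX_NONE)[0],key=cv2.contourArea)
r=cv2.minAreaRect(cs); b=cv2.boxPoints(r); P=onz(c,b,.044); print(b.round(1),P.round(4),P.mean(0).round(4)); print(np.linalg.norm(np.diff(P,axis=0),axis=1))
t=pickle.load(open("t1.pkl","rb"))
hs=cv2.cvtColor(t["im"],cv2.COLOR_BGR2HSV)
m=((hs[...,0]>25)&(hs[...,0]<60)&(hs[...,2]>145)).astype(np.uint8); roi=np.zeros_like(m); roi[150:250,340:450]=m[150:250,340:450]
cv2.imwrite("pics/m.png",roi*255)
E
```

```text
[[308.6 174.4]
 [374.3 160.4]
 [387.5 222. ]
 [321.8 236.1]] [[ 0.4071 -0.0452  0.044 ]
 [ 0.4101  0.0251  0.044 ]
 [ 0.4808  0.0245  0.044 ]
 [ 0.4785 -0.0495  0.044 ]] [ 0.4442 -0.0113  0.044 ]
[0.07038441 0.07066837 0.07397599]
```

View pics/w1crop.png

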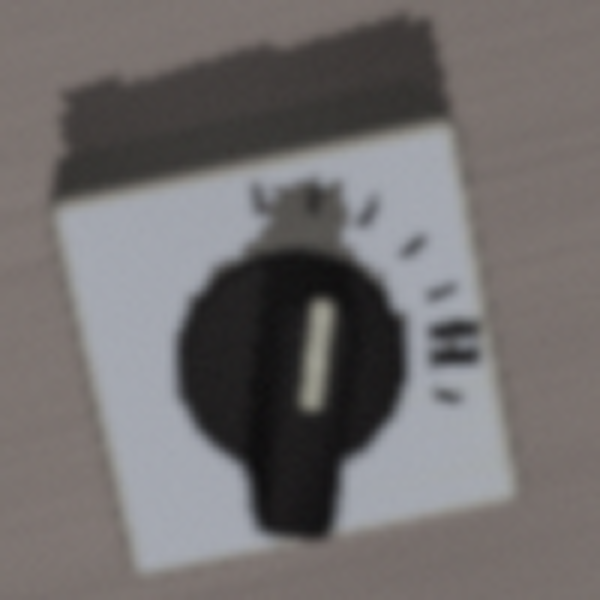

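View pics/t1.png

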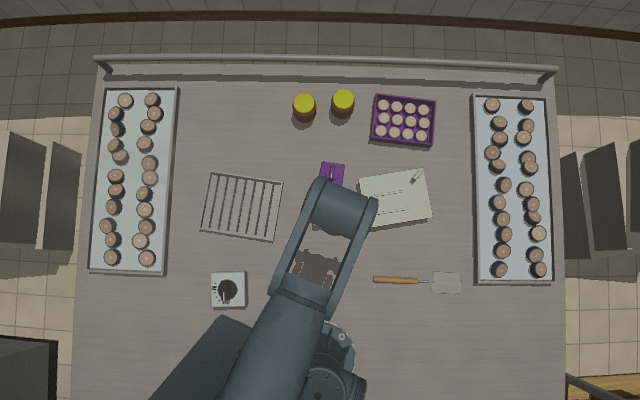

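View pics/m.png

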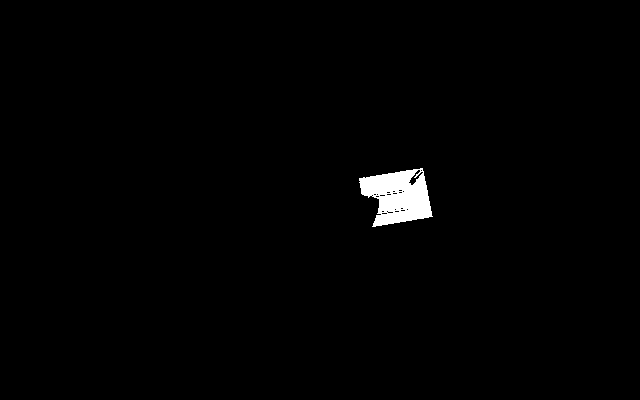

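```bash
python3 - <<'E'
from h import *
import pickle
c=pickle.load(open("w1.pkl","rb"))
f=lambda a: np.array(a,float)/6+[300-.42,140-.42]
P=onz(c,f([[55,207],[448,125],[514,493],[140,573]]),.044); print("box",P.round(4),P.mean(0).round(4),np.linalg.norm(P-np.roll(P,1,0),axis=1).round(4))
e=P[2]-P[1]+P[3]-P[0]; print("box yaw", np.arctan2(e[1],e[0]))
L=onz(c,f([[323,298],[311,410]]),.083); d=L[1]-L[0]; print("line",L.round(4),np.arctan2(d[1],d[0]))
B=onz(c,f([[297,535]]),.083);print("bar far end",B.round(4))
D=onz(c,f([[292,365]]),.050);print("disc",D.round(4))
Hh=onz(c,f([[455,330],[455,355]]),.044);v=Hh-P.mean(0);print("dbl",np.arctan2(v[:,1],v[:,0]))
# cover from initial top
im=cv2.imread("pics/top0.png"); t=pickle.load(open("t1.pkl","rb"))
hs=cv2.cvtColor(im,cv2.COLOR_BGR2HSV)
m=((hs[...,0]>25)&(hs[...,0]<60)&(hs[...,2]>145)).astype(np.uint8); roi=np.zeros_like(m); roi[150:250,340:450]=m[150:250,340:450]
cs=max(cv2.findContours(roi,cv2.RETR_EXTERNAL,cv2.CHAIN_APPROX_NONE)[0],key=cv2.contourArea)
ap=cv2.approxPolyDP(cv2.convexHull(cs),4,True).reshape(-1,2); print(ap)
W=onz(t,cs.reshape(-1,2),.046)[:,:2].astype(np.float32)
r=cv2.minAreaRect(W); print("cover",r)
# pan
m=(hs[...,2]<95).astype(np.uint8)
crop(dict(im=im),190,160,300,250,6,"pics/pan.png")
crop(dict(im=im),390,150,450,200,10,"pics/lug.png")
E
```

```text
box [[ 0.4068 -0.0449  0.044 ]
 [ 0.4102  0.0251  0.044 ]
 [ 0.4799  0.0222  0.044 ]
 [ 0.4777 -0.048   0.044 ]] [ 0.4436 -0.0114  0.044 ] [0.0709 0.0701 0.0697 0.0702]
box yaw -0.04209482892698709
line [[ 0.4239 -0.0041  0.083 ]
 [ 0.4417 -0.0103  0.083 ]] -0.3348282050197295
bar far end [[ 0.4621 -0.0176  0.083 ]]
disc [[ 0.4438 -0.0114  0.05  ]]
dbl [1.46484438 1.30833958]
[[422 168]
 [432 216]
 [368 227]
 [359 178]]
cover ((0.5023806691169739, -0.2280866503715515), (0.15677225589752197, 0.2060181200504303), 10.793611526489258)
```

View pics/pan.png

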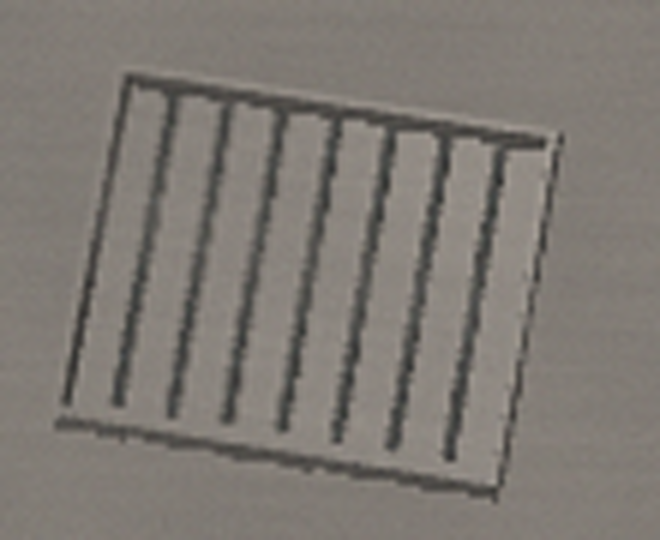

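View pics/lug.png

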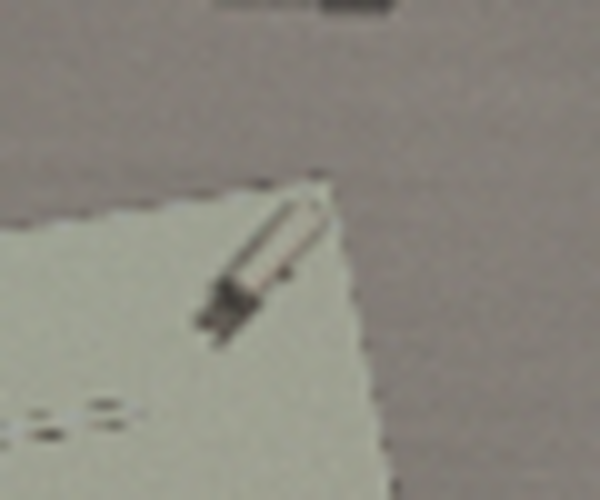

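```bash
python3 - <<'E'
from h import *
import pickle
c=pickle.load(open("w1.pkl","rb"))
f=lambda a: np.array(a,float)/6+[300-.42,140-.42]
T=onz(c,f([[262,197],[313,190],[370,210],[413,246],[441,291],[455,330],[455,355],[448,397]]),.044)
v=T-np.array([.4437,-.0113,.044]); a=np.arctan2(v[:,1],v[:,0]); print(a.round(3),np.diff(a).round(3),np.hypot(v[:,0],v[:,1]).round(4))
im=cv2.imread("pics/top0.png"); t=pickle.load(open("t1.pkl","rb"))
g=lambda a: np.array(a,float)/6+[190-.42,160-.42]
P=onz(t,g([[125,72],[560,135],[497,492],[58,425]]),.022); print(P.round(4),P.mean(0),np.linalg.norm(P-np.roll(P,1,0),axis=1))
x=P[0]+P[1]-P[2]-P[3]; print("pan yaw",np.arctan2(x[1],x[0]))
l=lambda a: np.array(a,float)/10+[390-.45,150-.45]
print("lug top ends", onz(t,l([[312,200],[236,285]]),.08).round(4))
psi=np.radians(10.79); Rz=np.array([[np.cos(psi),-np.sin(psi)],[np.sin(psi),np.cos(psi)]])
m=np.array([.5024,-.2281]); print("lug", m+Rz@[.0545,-.0745],"far",m+Rz@[-.072,.097], "pinch yaw",psi+.65)
E
```

```text
[3.072 2.771 2.412 2.066 1.729 1.467 1.31  1.041] [-0.302 -0.359 -0.346 -0.337 -0.263 -0.157 -0.269] [0.0294 0.0303 0.0298 0.0293 0.0291 0.0298 0.0297 0.0298]
[[0.5737 0.3585 0.022 ]
 [0.545  0.1243 0.022 ]
 [0.3563 0.1503 0.022 ]
 [0.3845 0.3832 0.022 ]] [0.46486717 0.25408253 0.022     ] [0.19079995 0.23602282 0.19051484 0.23455108]
pan yaw -0.13332708629701703
lug top ends [[ 0.5847 -0.3011  0.08  ]
 [ 0.5576 -0.2774  0.08  ]]
lug [ 0.56988357 -0.2910799 ] far [ 0.41351361 -0.14629408] pinch yaw 0.8383210262901881
```

```bash
python3 -m inch '[{"delta_pos":[-2.0,1.4,2.0],"rotation":[0,0,0.08]},{"delta_pos":[-2.1,1.5,3.0],"rotation":[0,0,0]},{"delta_pos":[0,0,4],"rotation":[0,0,0]},{"delta_pos":[0,0,4],"rotation":[0,0,0]},{"delta_pos":[0,0,0],"rotation":[0,0,0]},{"delta_pos":[0,0,0],"rotation":[0,0,0]},{"delta_pos":[0,0,0],"rotation":[0,0,0]}]'
python3 - <<'E'
from h import *
for i in range(4):
    c=snap("wrist"); Rt,p,o=tool(); print(p.round(4), np.arctan2(Rt[1,1],Rt[0,1]).round(4), Rt[:,2].round(4))
cv2.imwrite("pics/w2.png",c["im"]); print(proj(c,[[.4437,-.0112,.083]]), proj(c,p))
E
```

```text
time_s: 2.65
eef_pos: [0.4464, -0.0137, 0.1457]
eef_rot: [0.002, 0.166, 0.986, -0.0]
wrist_force: [1.2, -0.1, 0.5]
opening: 1.003
[ 0.4466 -0.0139  0.1459] 1.2378 [ 0.0043 -0.0013 -1.    ]
[ 0.4465 -0.0141  0.1457] 1.2375 [ 0.0043 -0.0013 -1.    ]
[ 0.4463 -0.0141  0.1454] 1.2372 [ 0.0038 -0.0011 -1.    ]
[ 0.446  -0.0142  0.1451] 1.2371 [ 0.0032 -0.001  -1.    ]
[[323.0873455 207.6467248]] [[319.72947193 259.38793141]]
```

View pics/w2.png

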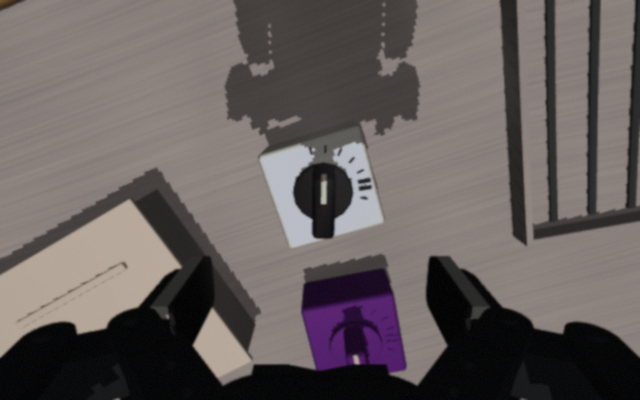

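```bash
python3 -m inch '[{"delta_pos":[0.3,0.2,3],"rotation":[0,0,0]},{"delta_pos":[0,0,3],"rotation":[0,0,0]},{"delta_pos":[0,0,2],"rotation":[0,0,0]},{"delta_pos":[0,0,0.8],"rotation":[0,0,0]},{"delta_pos":[0,0,0],"rotation":[0,0,0]},{"delta_pos":[0,0,0],"rotation":[0,0,0]}]' 4
python3 - <<'E'
from h import *
c=snap("wrist"); Rt,p,o=tool(); print(p.round(4), np.arctan2(Rt[1,1],Rt[0,1]).round(4), Rt[:,2].round(4),o["wrist_force"],o["opening"])
cv2.imwrite("pics/w3.png",c["im"]); s=snap("scene");crop(s,220,120,360,240,5,"pics/s3.png")
E
```

```text
time_s: 3.45
eef_pos: [0.4437, -0.0113, 0.0564]
eef_rot: [0.001, 0.166, 0.986, -0.0]
wrist_force: [0.8, -0.8, 0.0]
opening: 0.469
[ 0.4439 -0.0114  0.0566] 1.237 [ 2.3e-03 -7.0e-04 -1.0e+00] [ 0.28807142 -0.04948794  0.80248911] 0.46905047210911305
```

View pics/w3.png

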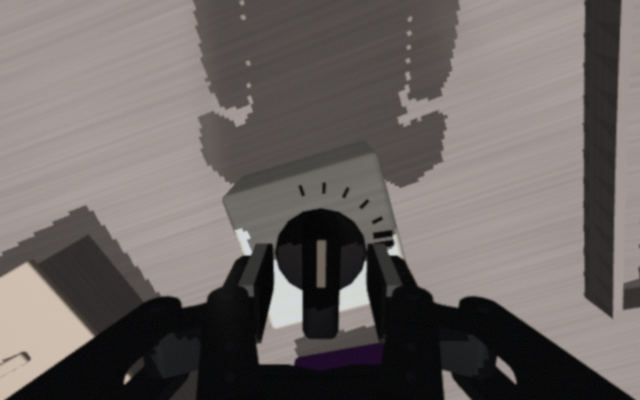

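View pics/s3.png

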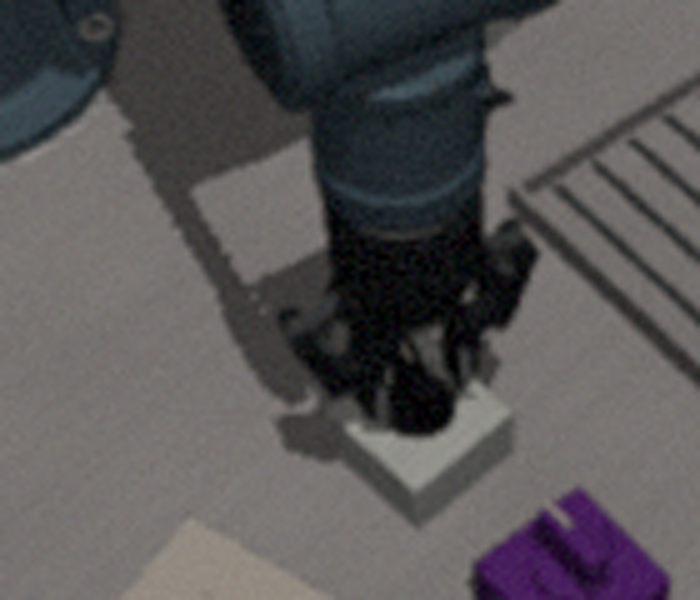

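The bar at (320,280) is centred between the fingers in the wrist view. Closing on it.

```bash
python3 -m inch '[{"delta_pos":[0,0,0],"rotation":[0,0,0]},{"delta_pos":[0,0,0],"rotation":[0,0,0]},{"delta_pos":[0,0,0],"rotation":[0,0,0]},{"delta_pos":[0,0,0],"rotation":[0,0,0]},{"delta_pos":[0,0,0],"rotation":[0,0,0]}]' 0
python3 - <<'E'
from h import *
c=snap("wrist"); Rt,p,o=tool(); print(p.round(4), np.arctan2(Rt[1,1],Rt[0,1]).round(4), o["wrist_force"],o["torque"],o["opening"])
cv2.imwrite("pics/w4.png",c["im"])
E
```

```text
time_s: 4.05
eef_pos: [0.4434, -0.0109, 0.0562]
eef_rot: [0.001, 0.166, 0.986, 0.0]
wrist_force: [-1.7, 1.8, 5.9]
opening: 0.149
[ 0.4434 -0.0109  0.0562] 1.2371 [-1.51194002  1.26027785  4.11226367] [ 0.20509095  0.18280283 -0.02337193] 0.15104441779987868
```

View pics/w4.png

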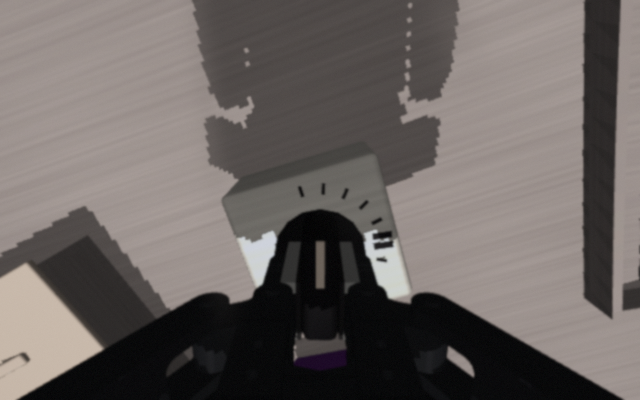

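```bash
python3 -m inch '[{"delta_pos":[0,0,-0.1],"rotation":[0,0,0.13]},{"delta_pos":[0,0,0],"rotation":[0,0,0.13]},{"delta_pos":[0,0,0],"rotation":[0,0,0.13]},{"delta_pos":[0,0,0],"rotation":[0,0,0.13]},{"delta_pos":[0,0,0],"rotation":[0,0,0.13]},{"delta_pos":[0,0,0],"rotation":[0,0,0.13]},{"delta_pos":[0,0,0],"rotation":[0,0,0.13]},{"delta_pos":[0,0,0],"rotation":[0,0,0.13]},{"delta_pos":[0,0,0],"rotation":[0,0,0.13]},{"delta_pos":[0,0,0],"rotation":[0,0,0.13]}]' 0
python3 -m inch '[{"delta_pos":[0,0,0],"rotation":[0,0,0]},{"delta_pos":[0,0,0],"rotation":[0,0,0]}]'
python3 - <<'E'
from h import *
c=snap("wrist"); Rt,p,o=tool(); print(p.round(4), np.arctan2(Rt[1,1],Rt[0,1]).round(4), o["wrist_force"],o["torque"],o["opening"])
cv2.imwrite("pics/w5.png",c["im"])
E
```

```text
time_s: 5.1
eef_pos: [0.4431, -0.011, 0.0563]
eef_rot: [0.0, 0.731, 0.683, 0.0]
wrist_force: [2.5, 0.4, -5.2]
opening: 0.148
time_s: 5.3
eef_pos: [0.4431, -0.011, 0.0563]
eef_rot: [0.0, 0.728, 0.686, 0.0]
wrist_force: [4.0, 0.1, -6.5]
opening: 0.154
[ 0.4431 -0.011   0.0563] -0.06 [ 4.51525296  0.71183573 -8.25154176] [-0.00704625 -0.75347529  0.0140457 ] 0.1512317816178184
```

View pics/w5.png

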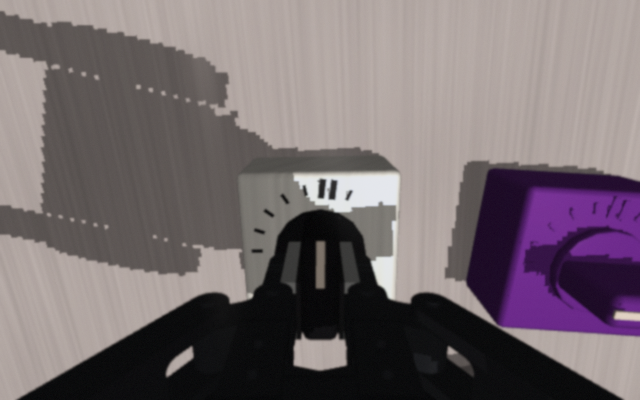

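```bash
python3 -m inch '[{"delta_pos":[0,0,0],"rotation":[0,0,0.09]},{"delta_pos":[0,0,0],"rotation":[0,0,0]},{"delta_pos":[0,0,0],"rotation":[0,0,0]}]'
python3 - <<'E'
from h import *
c=snap("wrist"); Rt,p,o=tool(); print(p.round(4), np.arctan2(Rt[1,1],Rt[0,1]).round(4), o["wrist_force"],o["torque"],o["opening"])
crop(c,240,150,400,300,5,"pics/w6.png")
y=np.arctan2(Rt[1,1],Rt[0,1]);print("value", .28+(1.2371-y), "pointer",y+np.pi/2)
E
```

```text
time_s: 5.65
eef_pos: [0.4431, -0.011, 0.0563]
eef_rot: [0.0, 0.758, 0.652, 0.0]
wrist_force: [5.4, 0.5, -7.8]
opening: 0.151
[ 0.4431 -0.011   0.0563] -0.1493 [ 5.21660507  0.05872574 -7.77025276] [-0.01508055 -0.88026615 -0.05158585] 0.15189362750427637
value 1.666400779621911 pointer 1.4214955471729858
```

View pics/w6.png

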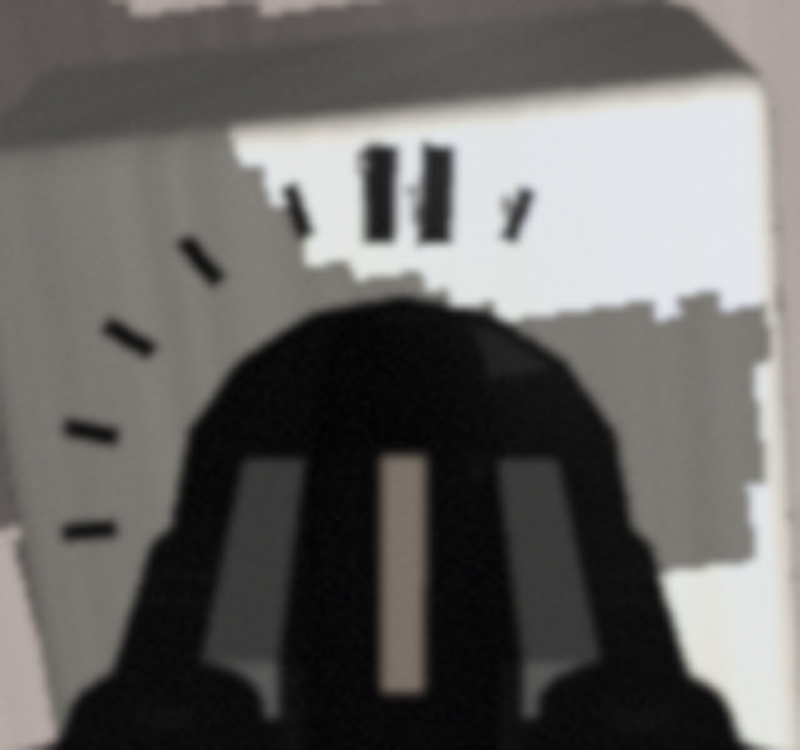

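```bash
python3 -m inch '[{"delta_pos":[0,0,0],"rotation":[0,0,0.02]},{"delta_pos":[0,0,0],"rotation":[0,0,0]}]'
python3 -m inch '[{"delta_pos":[0,0,0],"rotation":[0,0,0]},{"delta_pos":[0,0,0],"rotation":[0,0,0]},{"delta_pos":[0,0,0],"rotation":[0,0,0]},{"delta_pos":[0,0,0],"rotation":[0,0,0]},{"delta_pos":[0,0,0],"rotation":[0,0,0]},{"delta_pos":[0,0,-1],"rotation":[0,0,0]},{"delta_pos":[0,0,-3],"rotation":[0,0,0]},{"delta_pos":[0,0,-4],"rotation":[0,0,0]},{"delta_pos":[0,0,-4],"rotation":[0,0,0]},{"delta_pos":[0,0,0],"rotation":[0,0,0]}]' 4
python3 -m inch '[{"delta_pos":[0,0,0],"rotation":[0,0,0]},{"delta_pos":[0,0,0],"rotation":[0,0,0]}]'
python3 - <<'E'
from h import *
c=snap("wrist"); Rt,p,o=tool(); print(p.round(4), np.arctan2(Rt[1,1],Rt[0,1]).round(4), Rt[:,2],o["wrist_force"],o["torque"],o["opening"])
cv2.imwrite("pics/w7.png",c["im"]);crop(c,260,150,400,290,5,"pics/w7c.png")
E
```

```text
time_s: 5.9
eef_pos: [0.4431, -0.011, 0.0563]
eef_rot: [0.0, 0.764, 0.645, 0.0]
wrist_force: [4.9, 0.5, -8.5]
opening: 0.153
time_s: 6.9
eef_pos: [0.4465, -0.012, 0.1827]
eef_rot: [0.005, 0.765, 0.644, 0.003]
wrist_force: [0.8, -0.2, 0.8]
opening: 0.47
time_s: 7.1
eef_pos: [0.4419, -0.0107, 0.1754]
eef_rot: [-0.001, 0.766, 0.643, -0.0]
wrist_force: [-0.3, -0.4, -0.6]
opening: 0.465
[ 0.4416 -0.0107  0.175 ] -0.173 [-2.60056255e-03  7.48913845e-04 -9.99996338e-01] [ 0.30705472 -0.08526569 -0.04624841] [-0.02532071 -0.01650272  0.00525079] 0.46522500765418673
```

View pics/w7.png

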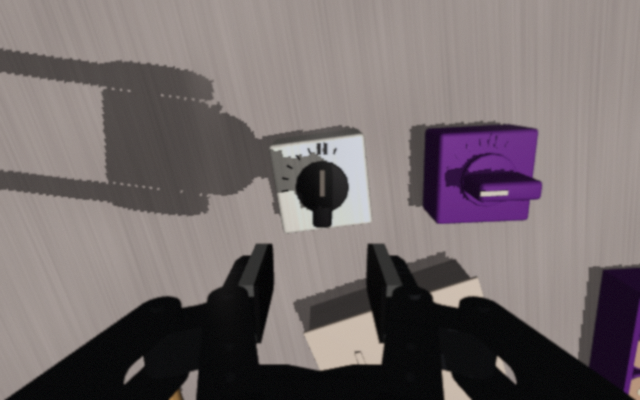

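View pics/w7c.png

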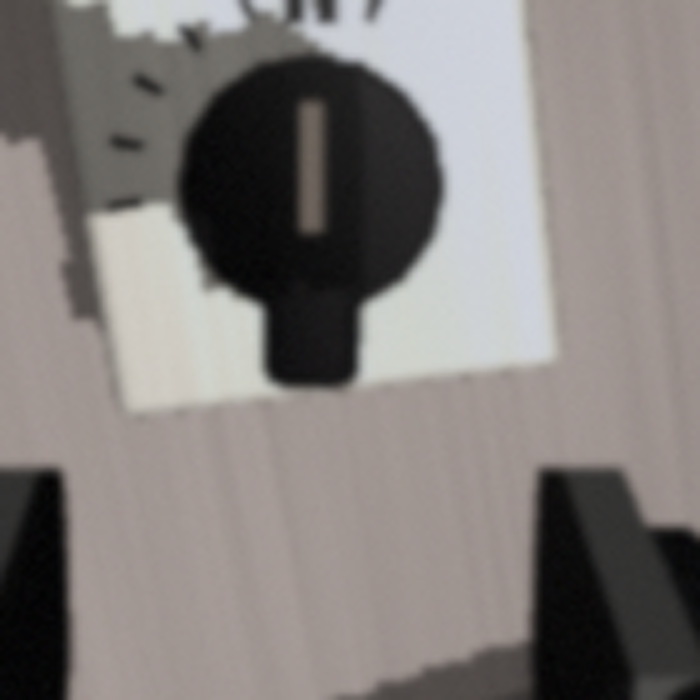

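The white pointer now lines up with the double line at (322,148), so the dial is set and released. Next I'll move over to look at the lug.

```bash
python3 -m inch '[{"delta_pos":[-3.2,1.9,-1.1],"rotation":[0,0,0]},{"delta_pos":[-3.2,1.9,-1.1],"rotation":[0,0,0]},{"delta_pos":[-3.2,1.9,-1.1],"rotation":[0,0,0]},{"delta_pos":[-3.2,1.9,-1.1],"rotation":[0,0,0]},{"delta_pos":[-3.2,1.9,-1.1],"rotation":[0,0,0]},{"delta_pos":[-3.2,1.9,-1.1],"rotation":[0,0,0]},{"delta_pos":[-3.2,1.9,-1.1],"rotation":[0,0,0]}]'
python3 -m inch '[{"delta_pos":[0,0,0],"rotation":[0,0,-0.14]},{"delta_pos":[0,0,0],"rotation":[0,0,-0.14]},{"delta_pos":[0,0,0],"rotation":[0,0,-0.14]},{"delta_pos":[0,0,0],"rotation":[0,0,-0.14]},{"delta_pos":[0,0,0],"rotation":[0,0,-0.14]},{"delta_pos":[0,0,0],"rotation":[0,0,-0.14]},{"delta_pos":[0,0,0],"rotation":[0,0,-0.14]},{"delta_pos":[0,0,0],"rotation":[0,0,-0.03]},{"delta_pos":[0,0,0],"rotation":[0,0,0]},{"delta_pos":[0,0,0],"rotation":[0,0,0]}]'
python3 - <<'E'
from h import *
import pickle
c=snap("wrist"); Rt,p,o=tool(); print(p.round(4), np.arctan2(Rt[1,1],Rt[0,1]).round(4), Rt[:,2],o["q"])
cv2.imwrite("pics/w8.png",c["im"]);pickle.dump(c,open("w8.pkl","wb")); print(proj(c,[.57,-.29,.08]))
E
```

```text
time_s: 7.85
eef_pos: [0.5348, -0.2556, 0.2516]
eef_rot: [-0.002, 0.766, 0.643, -0.0]
wrist_force: [0.3, 0.7, 0.4]
opening: 0.47
time_s: 8.85
eef_pos: [0.5349, -0.2544, 0.2525]
eef_rot: [-0.001, 0.36, 0.933, 0.0]
wrist_force: [-0.6, 0.7, 0.2]
opening: 0.466
[ 0.535  -0.2544  0.2527] 0.8349 [-7.69834561e-04  5.52586048e-04 -9.99999551e-01] [-6.44061504e-01  2.02591972e-01  1.53754949e+00 -2.06549975e-05
  1.40239860e+00 -1.47891473e+00]
[[316.39887209 225.98837106]]
```

View pics/w8.png

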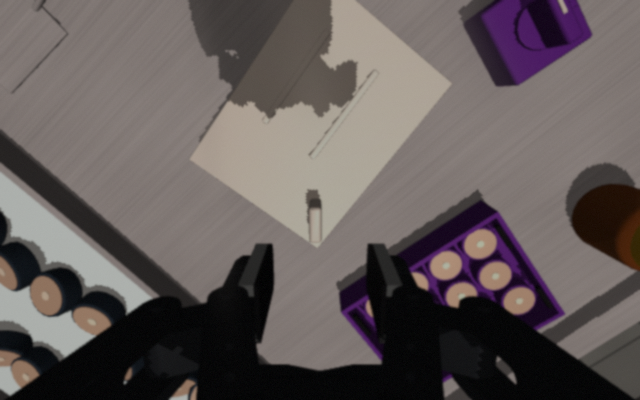

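```bash
python3 - <<'E'
from h import *
import pickle
c=pickle.load(open("w8.pkl","rb")); crop(c,280,180,360,255,8,"pics/w8c.png")
P=onz(c,[[190,158],[318,247.5],[450,85]],.046); print(P.round(4), np.linalg.norm(np.diff(P,axis=0),axis=1), "axes yaw", np.arctan2(*(P[1]-P[0])[1::-1]), np.arctan2(*(P[2]-P[1])[1::-1])-np.pi/2)
E
```

```text
[[ 0.444  -0.3424  0.046 ]
 [ 0.5984 -0.314   0.046 ]
 [ 0.5597 -0.1142  0.046 ]] [0.15692751 0.20351416] axes yaw 0.18224704902128896 0.19093590909903235
```

View pics/w8c.png

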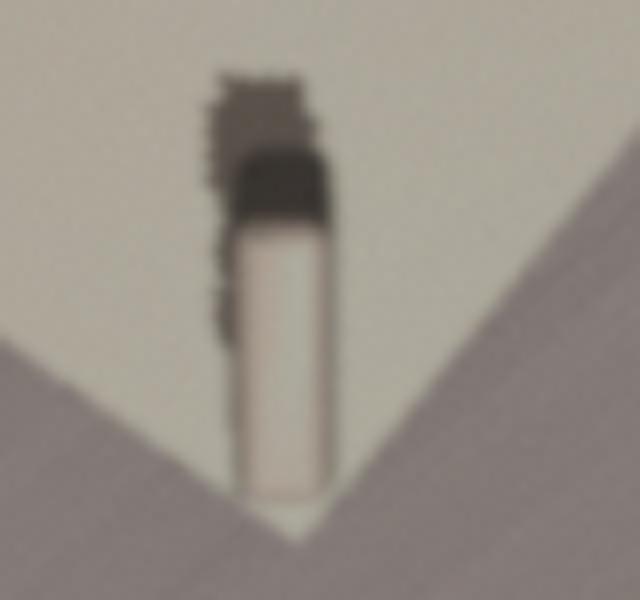

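```bash
python3 - <<'E'
from h import *
import pickle
c=pickle.load(open("w8.pkl","rb")); L=onz(c,[[315.2,224.7]],.08)[0]; print(L, onz(c,[[315.2,207.7],[315.2,241.7]],.08))
psi=.186; A=R.from_euler('z',psi).as_matrix()
mid=np.array([L[0],L[1],.063])-A@[.0545,-.0745,.019]; print("mid",mid,"far",mid+A@[-.072,.097,-.002])
print("corner pred",mid+A@[.079,-.104,.002])
Rt,p,o=tool(); print(Rt.T@(np.array([L[0],L[1],.051])-p)*100)
E
```

```text
[ 0.56830105 -0.28996336  0.08      ] [[ 0.55600522 -0.27871321  0.08      ]
 [ 0.58093999 -0.30152673  0.08      ]]
mid [ 0.50096384 -0.226827    0.044     ] far [ 0.41226756 -0.14481499  0.042     ]
corner pred [ 0.59783389 -0.31442377  0.046     ]
[-4.8720892  -0.39738727 20.1703687 ]
```

```bash
python3 -m inch '[{"delta_pos":[-2.5,-0.2,3],"rotation":[0,0,0]},{"delta_pos":[-2.4,-0.2,3],"rotation":[0,0,0]},{"delta_pos":[0,0,4],"rotation":[0,0,0]},{"delta_pos":[0,0,3.3],"rotation":[0,0,0]},{"delta_pos":[0,0,2],"rotation":[0,0,0]},{"delta_pos":[0,0,0],"rotation":[0,0,0]},{"delta_pos":[0,0,0],"rotation":[0,0,0]},{"delta_pos":[0,0,0],"rotation":[0,0,0]},{"delta_pos":[0,0,0],"rotation":[0,0,0]}]' 4
python3 - <<'E'
from h import *
c=snap("wrist"); Rt,p,o=tool(); print(p.round(4), np.arctan2(Rt[1,1],Rt[0,1]).round(4), Rt[:,2],o["wrist_force"])
cv2.imwrite("pics/w9.png",c["im"]); print(Rt.T@(np.array([.5683,-.2900,.051])-p)*100)
E
```

```text
time_s: 9.8
eef_pos: [0.5699, -0.2911, 0.1024]
eef_rot: [0.002, 0.359, 0.933, -0.001]
wrist_force: [0.0, 0.4, 0.5]
opening: 0.468
[ 0.5698 -0.291   0.1022] 0.8369 [ 0.00245292 -0.00189012 -0.99999521] [-0.52939632  0.88711418 -0.08460917]
[ 0.19305849 -0.03079111  5.11911969]
```

View pics/w9.png

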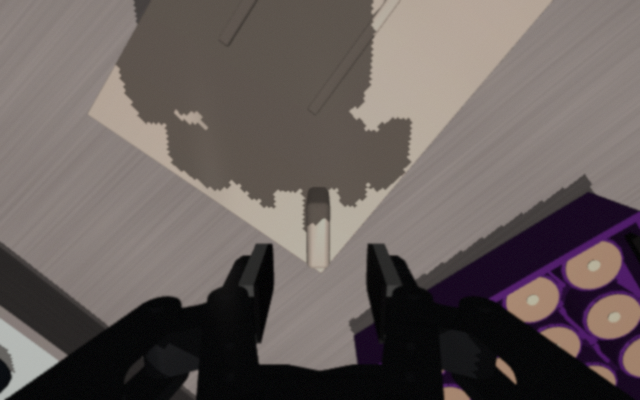

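```bash
python3 -m inch '[{"delta_pos":[0.1,0,2],"rotation":[0,0,0]},{"delta_pos":[0.1,-0.1,2],"rotation":[0,0,0]},{"delta_pos":[0,0,1.1],"rotation":[0,0,0]},{"delta_pos":[0,0,0],"rotation":[0,0,0]},{"delta_pos":[0,0,0],"rotation":[0,0,0]},{"delta_pos":[0,0,0],"rotation":[0,0,0]}]' 4
python3 - <<'E'
from h import *
c=snap("wrist"); Rt,p,o=tool(); print(p.round(4), np.arctan2(Rt[1,1],Rt[0,1]).round(4), Rt[:,2],o["wrist_force"])
cv2.imwrite("pics/w10.png",c["im"]); s=snap("scene"); crop(s,190,190,340,330,4,"pics/s10.png")
E
```

```text
time_s: 10.45
eef_pos: [0.5676, -0.2903, 0.0507]
eef_rot: [0.001, 0.359, 0.933, -0.0]
wrist_force: [0.1, -0.4, -0.5]
opening: 0.468
[ 0.5676 -0.2903  0.0506] 0.837 [ 0.00174063 -0.00135763 -0.99999756] [-0.68249903  0.91522357 -0.11211926]
```

View pics/w10.png

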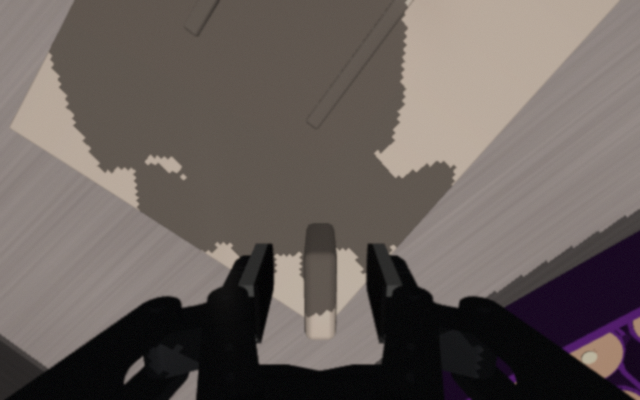

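View pics/s10.png

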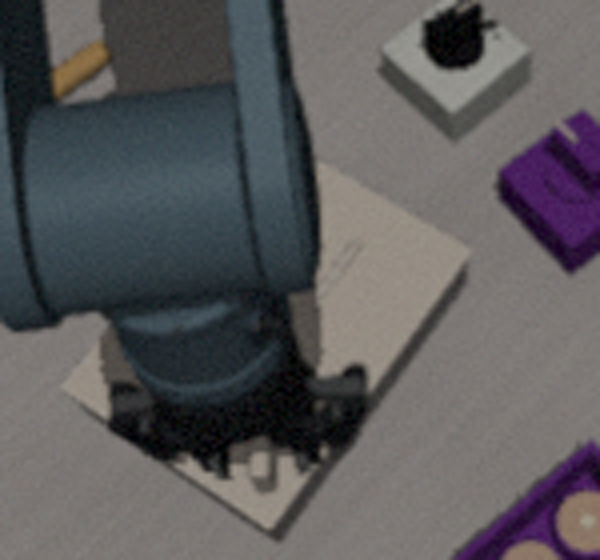

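The lug at (320,280) is centred between the fingers. Gripping.

```bash
python3 -m inch '[{"delta_pos":[0,0,0],"rotation":[0,0,0]},{"delta_pos":[0,0,0],"rotation":[0,0,0]},{"delta_pos":[0,0,0],"rotation":[0,0,0]},{"delta_pos":[0,0,0],"rotation":[0,0,0]},{"delta_pos":[0,0,0],"rotation":[0,0,0]},{"delta_pos":[0,0,0],"rotation":[0,0,0]}]' 0
python3 - <<'E'
from h import *
c=snap("wrist"); Rt,p,o=tool(); print(p.round(4), np.arctan2(Rt[1,1],Rt[0,1]).round(4), Rt[:,2],o["wrist_force"],o["torque"],o["opening"])
# plan arc: rotate about tool y (sign?) about far corner; TCP pivot vector
far=np.array([.4123,-.1448,.042]); v=Rt.T@(p-far); print("TCP rel far in tool axes",v)
for th in (-.03,.03):
    d=R.from_rotvec([0,th,0]).as_matrix()@v-v; print(th,d*100)
E
```

```text
time_s: 11.15
eef_pos: [0.567, -0.2899, 0.0499]
eef_rot: [0.0, 0.359, 0.933, -0.0]
wrist_force: [-0.8, 0.8, 5.1]
opening: 0.133
[ 0.567  -0.2899  0.0499] 0.837 [ 6.03799654e-04 -4.61824622e-04 -9.99999711e-01] [-1.29568306  0.51858845  5.80765557] [0.10786747 0.17822973 0.03441761] 0.12851744394055098
TCP rel far in tool axes [-0.21209413 -0.00416793 -0.00769784]
-0.03 [ 0.03263356  0.         -0.63584057]
0.03 [-0.01354652  0.          0.63653332]
```

```bash
python3 -m inch '[{"delta_pos":[0.02,0,-0.42],"rotation":[0,-0.02,0]},{"delta_pos":[0.02,0,-0.42],"rotation":[0,-0.02,0]},{"delta_pos":[0.02,0,-0.42],"rotation":[0,-0.02,0]},{"delta_pos":[0.02,0,-0.42],"rotation":[0,-0.02,0]},{"delta_pos":[0.02,0,-0.42],"rotation":[0,-0.02,0]},{"delta_pos":[0,0,0],"rotation":[0,0,0]}]'
python3 - <<'E'
from h import *
c=snap("wrist"); Rt,p,o=tool(); print(p.round(4), Rt[:,2],o["wrist_force"],o["torque"],o["opening"])
cv2.imwrite("pics/w11.png",c["im"]); s=snap("scene"); crop(s,190,170,340,320,4,"pics/s11.png")
# predicted far from tool
print("far pred", p+Rt@(-np.array([-.2121,-.0042,-.0077])))
E
```

```text
time_s: 11.8
eef_pos: [0.5656, -0.2886, 0.0713]
eef_rot: [0.048, 0.358, 0.932, -0.018]
wrist_force: [1.1, -2.6, 0.0]
opening: 0.132
[ 0.5656 -0.2886  0.071 ] [ 0.07541936 -0.06789681 -0.99483765] [ 1.82574461 -3.27092562  1.10610387] [-0.41097206 -0.07330199  0.0975325 ] 0.12665834299043932
far pred [ 0.41220761 -0.14472925  0.04183678]
```

View pics/w11.png

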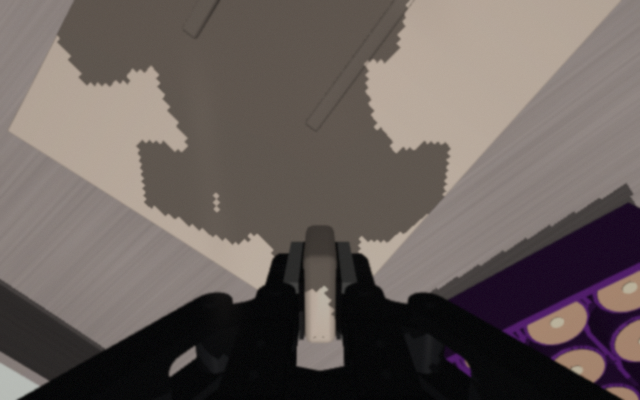

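View pics/s11.png

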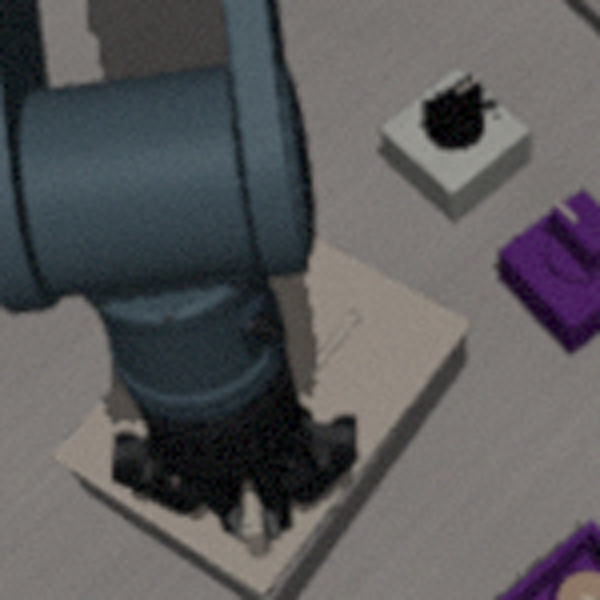

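```bash
python3 -m inch '[{"delta_pos":[0.02,0,-0.42],"rotation":[0,-0.02,0]},{"delta_pos":[0.02,0,-0.42],"rotation":[0,-0.02,0]},{"delta_pos":[0.02,0,-0.42],"rotation":[0,-0.02,0]},{"delta_pos":[0.02,0,-0.42],"rotation":[0,-0.02,0]},{"delta_pos":[0.02,0,-0.42],"rotation":[0,-0.02,0]},{"delta_pos":[0.02,0,-0.42],"rotation":[0,-0.02,0]},{"delta_pos":[0.02,0,-0.42],"rotation":[0,-0.02,0]},{"delta_pos":[0.02,0,-0.42],"rotation":[0,-0.02,0]}]'
python3 -m inch '[{"delta_pos":[0,0,0],"rotation":[0,0,0]},{"delta_pos":[0,0,0],"rotation":[0,0,0]},{"delta_pos":[0,0,0],"rotation":[0,0,0]}]'
python3 - <<'E'
from h import *
c=snap("wrist"); Rt,p,o=tool(); print(p.round(4), Rt[:,2],o["wrist_force"],o["torque"],o["opening"])
cv2.imwrite("pics/w12.png",c["im"]); s=snap("scene"); crop(s,190,170,340,320,4,"pics/s12.png")
print("far pred", p+Rt@(-np.array([-.2121,-.0042,-.0077])), "lug pred", p+Rt@np.array([0,0,-.0131]))
E
```

```text
time_s: 12.7
eef_pos: [0.5599, -0.2835, 0.1034]
eef_rot: [0.122, 0.356, 0.925, -0.047]
wrist_force: [2.2, -3.8, 1.4]
opening: 0.132
time_s: 13.0
eef_pos: [0.5598, -0.2835, 0.1028]
eef_rot: [0.121, 0.356, 0.926, -0.046]
wrist_force: [1.0, -2.2, 1.5]
opening: 0.131
[ 0.5598 -0.2835  0.1027] [ 0.19028287 -0.17159509 -0.96661655] [ 1.18427615 -0.53152118  1.9134874 ] [0.10739753 0.30996888 0.07621388] 0.1271471915971202
far pred [ 0.4118783  -0.14440266  0.04094135] lug pred [ 0.55733805 -0.2812791   0.11539262]
```

View pics/w12.png

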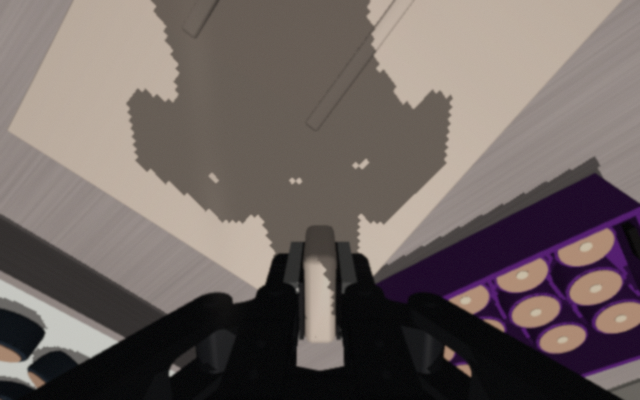

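View pics/s12.png

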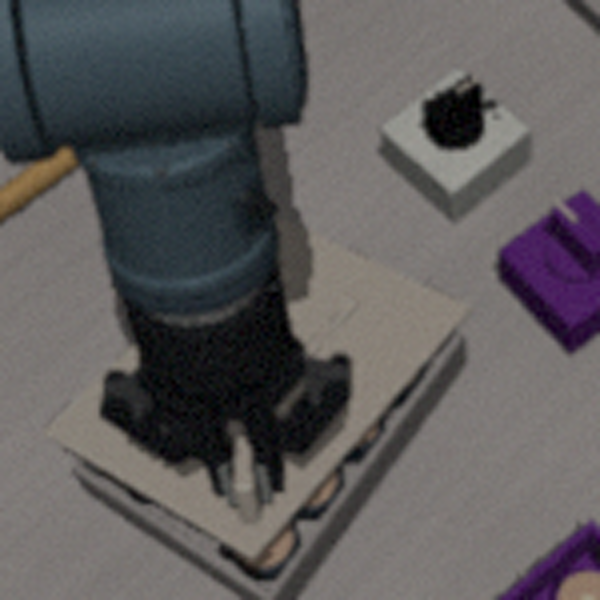

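The lug is up about 52 mm and the far corner still rests on the tray, which hasn't moved. Lifting clear.

```bash
python3 -m inch '[{"delta_pos":[-0.08,0,-0.3],"rotation":[0,0,0]},{"delta_pos":[-0.08,0,-0.3],"rotation":[0,0,0]},{"delta_pos":[-0.08,0,-0.3],"rotation":[0,0,0]},{"delta_pos":[-0.08,0,-0.3],"rotation":[0,0,0]},{"delta_pos":[-0.13,0,-0.5],"rotation":[0,0,0]},{"delta_pos":[-0.26,0,-0.97],"rotation":[0,0,0]},{"delta_pos":[-0.5,0,-1.9],"rotation":[0,0,0]},{"delta_pos":[-0.5,0,-1.9],"rotation":[0,0,0]},{"delta_pos":[-0.5,0,-1.9],"rotation":[0,0,0]},{"delta_pos":[-0.5,0,-1.9],"rotation":[0,0,0]}]'
python3 -m inch '[{"delta_pos":[0,0,0],"rotation":[0,0.05,0]},{"delta_pos":[0,0,0],"rotation":[0,0.05,0]},{"delta_pos":[0,0,0],"rotation":[0,0.05,0]},{"delta_pos":[0,0,0],"rotation":[0,0.05,0]},{"delta_pos":[0,0,0],"rotation":[0,0.05,0]},{"delta_pos":[0,0,0],"rotation":[0,0,0]},{"delta_pos":[0,0,0],"rotation":[0,0,0]}]'
python3 - <<'E'
from h import *
c=snap("wrist"); Rt,p,o=tool(); print(p.round(4), Rt,o["wrist_force"],o["torque"],o["opening"],o["q"])
cv2.imwrite("pics/w13.png",c["im"]); s=snap("scene"); cv2.imwrite("pics/s13.png",s["im"])
A=R.from_euler('z',.186).as_matrix()
# cover in tool at grasp: Rg yaw .837, TCP (.567,-.2899,.0499)
y=.837; yv=np.array([np.cos(y),np.sin(y),0]); zv=np.array([0,0,-1.]); Rg=np.c_[np.cross(yv,zv),yv,zv]
m=Rg.T@(np.array([.501,-.2268,.044])-np.array([.567,-.2899,.0499])); print("mid in tool",m); print("mid now",p+Rt@m)
E
```

```text
time_s: 14.1
eef_pos: [0.5599, -0.2835, 0.211]
eef_rot: [0.121, 0.356, 0.926, -0.047]
wrist_force: [-0.9, -0.3, -2.5]
opening: 0.132
time_s: 14.8
eef_pos: [0.56, -0.2836, 0.2095]
eef_rot: [0.005, 0.359, 0.933, -0.002]
wrist_force: [-0.1, 0.2, -1.2]
opening: 0.127
[ 0.5598 -0.2834  0.2094] [[-7.42652799e-01  6.69625841e-01  8.24944403e-03]
 [ 6.69585099e-01  7.42698615e-01 -7.38670668e-03]
 [-1.10731803e-02  3.79463991e-05 -9.99938690e-01]] [-0.15660307  0.24640942 -1.3676178 ] [-0.12911952 -0.03652602  0.03057674] 0.13237686303094529 [-6.57077012e-01  3.06646387e-01  1.49892817e+00 -8.34952178e-04
  1.32497436e+00 -1.49396952e+00]
mid in tool [0.09127174 0.00266063 0.0059    ]
mid now [ 0.49381188 -0.22032141  0.20252673]
```

View pics/s13.png

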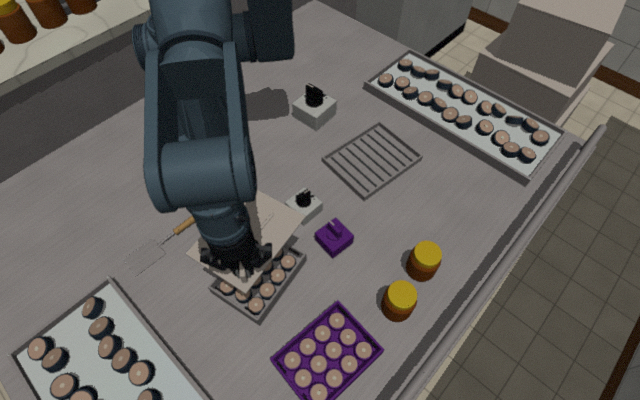

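View pics/w13.png

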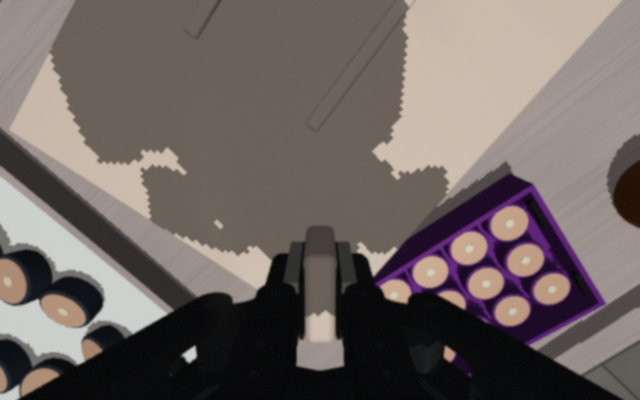

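The cover is free, level and held, and the tray at about (258,285) in the scene view is still in place. Carrying it to the pan.

```bash
python3 -m inch '[{"delta_pos":[0.8,0.8,0],"rotation":[0,0.01,0]},{"delta_pos":[1.5,1.5,0],"rotation":[0,0,0]},{"delta_pos":[2,2,0],"rotation":[0,0,0]},{"delta_pos":[2,2,0],"rotation":[0,0,0]},{"delta_pos":[2,2,0],"rotation":[0,0,0]},{"delta_pos":[2,2,0],"rotation":[0,0,0]},{"delta_pos":[2,2,0],"rotation":[0,0,0]},{"delta_pos":[2,2,0],"rotation":[0,0,0]},{"delta_pos":[2,2,0],"rotation":[0,0,0]},{"delta_pos":[2,2,0],"rotation":[0,0,0]}]'
python3 -m inch '[{"delta_pos":[2,2,0],"rotation":[0,0,0]},{"delta_pos":[2,2,0],"rotation":[0,0,0]},{"delta_pos":[2,2,0],"rotation":[0,0,0]},{"delta_pos":[2,2,0],"rotation":[0,0,0]},{"delta_pos":[2,2,0],"rotation":[0,0,0]},{"delta_pos":[2,2,0],"rotation":[0,0,0]},{"delta_pos":[1.8,1.4,0],"rotation":[0,0,0]},{"delta_pos":[1,0.7,0],"rotation":[0,0,0]},{"delta_pos":[0,0,0],"rotation":[0,0,0]},{"delta_pos":[0,0,0],"rotation":[0,0,0]}]'
python3 - <<'E'
from h import *
c=snap("wrist"); Rt,p,o=tool(); print(p.round(4), Rt[:,2],o["wrist_force"],o["torque"],o["opening"],o["q"].round(2))
m=np.array([.0913,.0027,.0059]); q=p+Rt@m; print("mid now",q, np.array([.4649,.2541])-q[:2]); print((Rt.T@np.r_[np.array([.4649,.2541])-q[:2],0])*100)
s=snap("scene"); cv2.imwrite("pics/s14.png",s["im"]); t=snap("top"); cv2.imwrite("pics/t14.png",t["im"]); cv2.imwrite("pics/w14.png",c["im"])
E
```

```text
time_s: 15.9
eef_pos: [0.5454, -0.0221, 0.2093]
eef_rot: [0.0, 0.358, 0.934, 0.0]
wrist_force: [0.1, 0.1, -1.5]
opening: 0.132
time_s: 16.9
eef_pos: [0.5306, 0.1788, 0.2092]
eef_rot: [0.0, 0.358, 0.934, -0.0]
wrist_force: [1.1, -0.8, -0.8]
opening: 0.129
[0.5308 0.1782 0.2092] [ 1.58265605e-04 -4.97875783e-04 -9.99999864e-01] [-1.37314717 -0.96807881 -1.64051857] [-0.13766711 -0.12840632 -0.00039923] 0.12990517271478413 [ 0.11  0.17  1.67 -0.    1.31 -0.72]
mid now [0.46485962 0.24139499 0.20328932] [4.03764704e-05 1.27050102e-02]
[ 8.47958027e-01  9.46126807e-01 -6.31912670e-04]
```

View pics/s14.png

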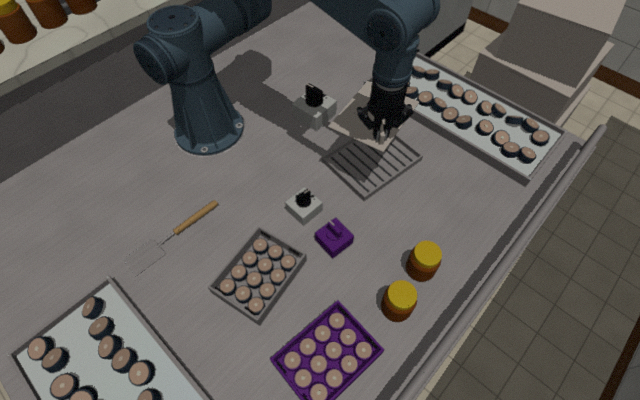

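View pics/t14.png

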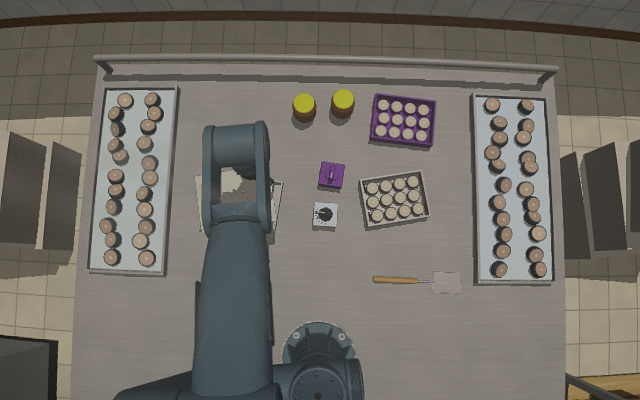

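View pics/w14.png

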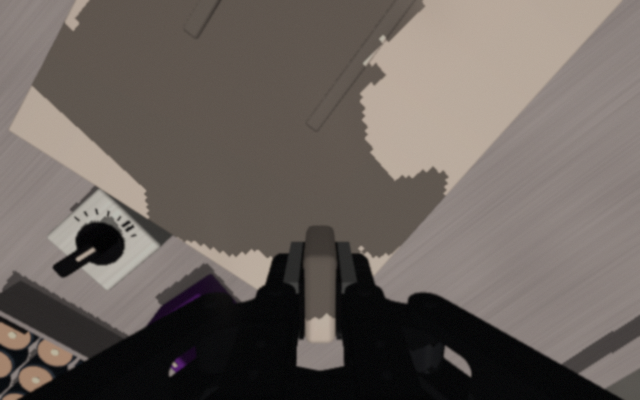

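```bash
python3 -m inch '[{"delta_pos":[0.4,0.5,0],"rotation":[0,0,0]},{"delta_pos":[0.4,0.4,0],"rotation":[0,0,0]},{"delta_pos":[0,0,0],"rotation":[0,0,0]},{"delta_pos":[0,0,0],"rotation":[0,0,0]},{"delta_pos":[0,0,0],"rotation":[0,0,0]},{"delta_pos":[0,0,0],"rotation":[0,0,0]},{"delta_pos":[0,0,0],"rotation":[0,0,0]},{"delta_pos":[0,0,0],"rotation":[0,0,0]}]'
python3 - <<'E'
from h import *
c=snap("wrist"); Rt,p,o=tool(); print(o["time_s"],p.round(4), Rt[:,2],o["wrist_force"],o["opening"],abs(o["dq"]).max())
q=p+Rt@np.array([.0913,.0027,.0059]); print("mid now",q)
t=snap("top"); crop(t,180,110,360,250,4,"pics/t15.png"); crop(c,0,150,260,350,3,"pics/w15.png")
Rt,p2,o=tool(); print(p2-p)
# independent cover check: wrist-seen edge unchanged vs at grasp (w10): tray fit in top
hs=cv2.cvtColor(t["im"],cv2.COLOR_BGR2HSV)
E
```

```text
time_s: 17.85
eef_pos: [0.5311, 0.1908, 0.2092]
eef_rot: [0.0, 0.359, 0.933, -0.0]
wrist_force: [-0.6, 0.6, -1.2]
opening: 0.131
17.9 [0.5311 0.1908 0.2092] [ 9.24082338e-06 -2.43982109e-05 -1.00000000e+00] [-0.03526863  0.03511042 -1.40635794] 0.1315681985740671 0.002698912911204823
mid now [0.46507917 0.25392177 0.20327225]
[3.12535809e-06 2.58737111e-05 4.00129513e-07]
```

View pics/t15.png

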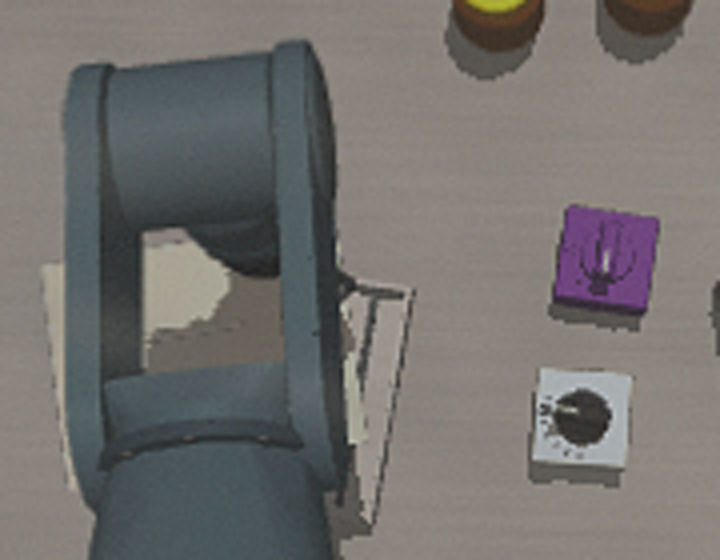

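View pics/w15.png

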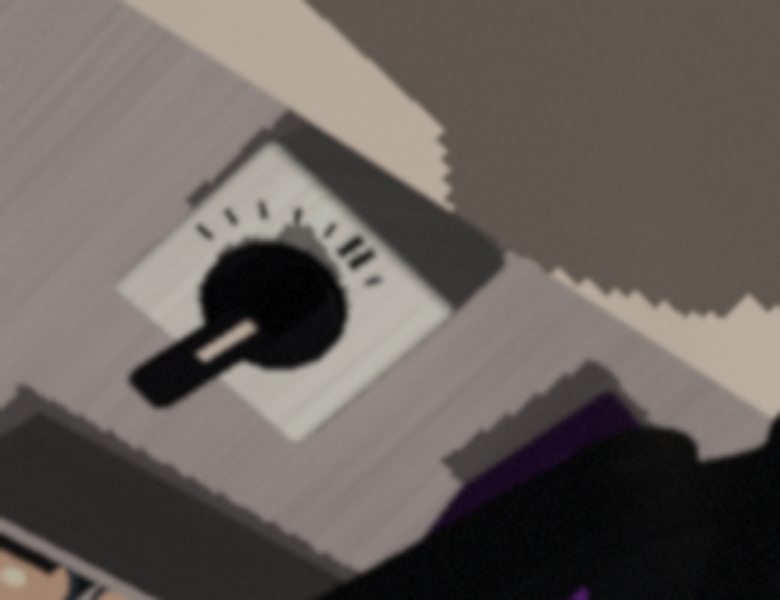

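The dial pointer aligns with the double line in both views. The cover is steady and level, and its middle is over the pan's middle. Handing in.

```bash
python3 -c "
from bench import hand_in; print(hand_in())"
```

```text
the job is handed in; nothing more can be done
None
```

The job is handed in at about 18 s of the 61 s allowed. The hand-in returned no verdict, so everything below is from my own last checks.

- **Dial:** I turned it 1.41 rad clockwise and released it. In the last wrist and top views its pointer stands at the double line, at an estimated 1.69 rad.
- **Peel:** I raised the cover's lug corner about 52 mm around the opposite corner. That corner stayed on the rim, at about 41 mm from the tool pose. I then lifted the cover clear, and the tray looked unmoved in the scene and top views.
- **Final hold:** The cover is still in the fingers, level, with its middle about 0.20 m above the counter. It is within about 1 mm of my estimate of the pan's middle, (0.465, 0.254).
- **Steadiness:** The arm is still, and the wrist reads about 1.4 N, close to the cover's weight.
- **Bystanders:** The jars and the spatula looked untouched in the last full views.

One disagreement: the control box's top measured about 70 mm instead of the stated 74 mm. Its centre matched the dial disc's centre, so I went ahead. I worked out the cover's final position from the grasp geometry, because the arm blocked most of the top camera's view of it.

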